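# Lower the curing lamp and set its timer

### The arm

A 6-joint arm with a two-finger parallel gripper is mounted at the origin on the work surface. World frame = base frame: x ahead of the robot, y to its left, z up, the work surface at z = 0. Lengths are in m, angles in rad, forces in N, time in s.
With the tool pointing down it reaches from about 0.35 to 0.975 m from the base axis. Payload 4.9 kg.
Tool frame: the origin (TCP) lies between the finger pads; the fingertips stand 19 mm ahead of it and the grasp point (between the pads) is the TCP; z points along the fingers, y is the line along which they close (so a half turn about z gives the same grasp; the last joint's range is limited). The gripper opens to 85 mm and grips with 20 to 120 N. Pads are 22 mm wide; open, the fingers measure 114 mm over their backs; the gripper's body (76 mm by 85 mm) begins 54 mm behind the grasp point. The pads swing forward as they close: fully open they stand 13 mm farther back than shut.
Start: joints at [1.104, 0.053, 1.613, -0, 1.476, -0.119], TCP at [0.213, 0.588, 0.25] pointing down, gripper open.
Joint ranges: [-3.01, 3.01], [-1.01, 2.22], [0.06, 2.58], [-1.02, 4.17], [0.09, 2.62], [-3.14, 3.14]. Speed limits (rad/s): [2.57, 2.57, 3.14, 3.14, 3.14, 3.14].

### API

Orientations are given as a rotation vector (axis times angle).
In Python, from station import ctrl gives the robot as it stands. The module is installed in compiled form; this text tells all that it offers.
- The arm moves only by the tool servo_tool, never from a script. Its argument "increments" is a list that holds one entry, the list of rows, each a list of 5 numbers: the finger opening in cm, from 0 to 8.54, then the shift along the tool's x, y, z in cm, then the turn about the tool's z in degrees. A call has 1 to 5 rows; each row is the pose to reach, as a shift and turn from the pose commanded when the call began, along the tool's axes at that moment; what a row does not reach only later rows make up. A row lasts 1/10 s, in which the tool goes at most 50 mm and 8.59 degrees, less where a joint would pass 70% of its speed; a pose out of reach is approached as far as the arm can. A call with a gripper value outside its range is refused whole. The fingers move at their own pace and stop on an object; "newtons" is the grip in N (left out, the last holds). Time passes only in rows, so rows that repeat a pose let the fingers close. It gives the time, the measured TCP pose, the force, the opening and the grip force at its end, in the units of the state.
- ctrl.get_obs(): the state, without advancing time (a new reading comes with each control period).
- ctrl.get_image(name): name is "scene" or "side" or "wrist"; returns a dict with "img" (384x512x3 uint8, red, green, blue), "fx", "fy", "cx", "cy" (pixels), "k1" (the pictures are not rectified: a ray, as slopes to the right and down, at radius r is drawn at 1 + k1 r^2 times it, then the intrinsics apply), "rvec" (rotation vector, rad) and "tvec" (3), from world to camera coordinates, as OpenCV has them; the wrist camera has in their place "mount" (4x4, takes a point from camera to tool coordinates, whose origin is the TCP and whose axes are the flange's). Camera axes: x right, y down, z forward; pixel columns grow to the right and rows downward; lengths in m; the calibration is good to about 2 mm. A picture is of the moment at which its call begins: read the wrist's pose just before it. There is no depth.
- ctrl.finish_job(): hands the job in; it is judged then, once.
The state is a dict: "t": time; "q": joint angles; "dq": joint speeds; "effort": joint torques, N m; "tool_pos": TCP position; "tool_rot": TCP orientation; "contact_force": force on the tool from outside, world axes, zero at the start; "wrist_torque": the same for the moment, N m; "opening": finger opening in m; "grip_force": force on a finger pad.
Only numpy, scipy, OpenCV 4.12 (cv2) and the standard library are available. Lean on these libraries where they do the work, as an engineer would, in place of code of your own. Each camera call takes 0.05 s, during which the arm holds its last target. There are 200 camera calls.

### The job

Get the printed figure ready for curing: first squeeze the release button in the grip of the raised lamp arm and, keeping it pressed, swing the arm all the way down, then let go so that it locks. After that turn the timer dial to the long, wide mark and leave it clicked in there. Do not disturb the figure or the other things around.

Things in the scene. Friction and masses are not known exactly. Their poses are not given: they have to be found in the camera images.
- lamp_arm (a joint): Angle of the lamp arm above level, rad: 0 = fully down, level, at its stop; it starts raised by about 0.69 to 0.75 (limit 0.95). A ratchet locks it both ways (every 0.24 rad, with 0.08 rad of play) unless the release button is in. With the button held in, a few newtons at the grip swing it; friction holds it where it is left.
- release (a joint): How far the release button (round, steel, 17 mm) in the side of the arm's grip is pressed, m: 0 = out, 9 mm proud; 0.008 = fully in, 1 mm proud. The ratchet frees beyond 0.006: press fully. Spring 3 N at first, 8 N fully in; it springs out when let go. It sits on the grip's +y side and moves along the hinge axis, so fingers closing across the grip squeeze it in.
- lamp_grip (a point): Centre of the arm's black grip, at the button, 235 mm from the hinge. Bar 90 mm along the arm, 26 wide (35 over the button), 26 thick; free end 45 mm beyond. Axes are the arm's: -x from hinge to free end, y the hinge axis (button on +y), z up when level. A round lamp head (110 mm wide, reaching 36 mm below the arm's centre line) hangs under the arm 115 mm from the hinge.
- lamp_hinge (a point): Middle of the arm's hinge, 130 mm above the table, fixed on the post at the far end of the curing station. Axes are the station's: the arm points along -x from here when fully down, y is the hinge axis, z is up. Turning the arm up by its joint angle lifts the -x end.
- dial (a joint): Angle of the timer dial, rad; it grows when the dial is turned clockwise as seen looking at its face. Six click positions at 0, 0.45, 0.90, 1.35, 1.80, 2.25 (one mark on the panel for each). It starts in one of the first three (rarely, balanced between two of them). The long, wide mark is the fourth one, at 1.35. It clicks into the nearest position when let go; about 0.1 N m turns it over a click.
- dial_grip (a point): On the timer dial's axis, half-way up its black bar grip, 17 mm out from the panel. Bar 50 mm long, 14 thick, 6 to 28 mm out from the panel, on a 54 mm disc. Axes turn with the dial: x along the bar to the pointer end (white line), y across it, z straight out of the panel. The panel slopes, its normal leaning 31.5 degrees from vertical to the console's front: grip with fingers along -z.
- station: Curing station, fixed: grey base 260 x 170 x 27 mm with a dark turntable (116 mm diameter, top 36 mm high) and a post at its far end carrying the lamp arm. Origin on the table under the turntable's centre; -x is its front, towards the robot.
- console: Timer console, fixed: grey wedge 150 x 160 mm and about 120 mm high with a black sloping panel that bears the dial and six light marks. Origin on the table under its middle; -x is its front. It may stand left or right of the station.
- figure: Small grey-lilac printed figure, 42 mm tall and 30 mm wide at the foot, standing loose on the turntable. Origin under its foot. To be left alone.
- cup: Steel cup, 60 mm wide, 55 mm tall, a bystander. Origin under its foot.
- scraper: Spatula-like scraper lying on the table, a bystander.
- brush: Brush lying on the table, a bystander.

How it is judged:
On the way, in this order (a step that is already met when the one before it is completed fails the run):
1. the lamp arm is fully down and its button is let go (value of joint lamp_arm below 0.06 rad and value of joint release below 0.002 m), for 0.2 s.
2. the timer dial is at the long mark (value of joint dial between 1.25 and 1.45 rad), for 0.2 s.
At the end, for the whole second after the job is handed in: The lamp arm is down within 0.06 rad of its stop with its button out (pressed in less than 2 mm), the dial stands within 0.1 rad of the long mark (1.35 rad), and the figure stands upright within 15 mm of where it was (all of step 1 and all of step 2 and distance of figure from where it was at the start of the episode below 0.015 m and angle between figure's own z axis and vertical below 0.2 rad); the robot touches nothing.
It fails at once if the printed figure is knocked (moved over 15 mm) (distance of figure from where it was at the start of the episode above 0.015 m).
It fails at once if a bystander is moved by more than 30 mm (distance of any of cup, scraper, brush from where it was at the start of the episode above 0.03 m).
It also fails if it takes over 53 s, if anything falls off the work surface, if the arm or the gripper's body presses on something with over 40 N, if the wrist force passes 120 N, or if a joint passes its speed limit or range.

## Working session

There is one attempt and no reset: what is moved stays moved. The work goes in short steps, Python scripts to look and compute and a tool call to move; the robot and the scene stay as the last step left them, time stands still between calls to the robot, and variables do not carry over. Pictures are saved under pics/ and viewed, at most 10 in all, crops included, and the job is handed in when it is done.

Besides the shell and the picture viewer there is one more tool, called after "Call:" in YAML: its name, and indented under it one key for each argument. servo_tool: Moves the arm, as the interface text tells. Its arguments: {"type":"object","properties":{"increments":{"type":"array"},"newtons":{"type":"number"}},"required":["increments"]}

```bash
mkdir -p pics; ls
cat > h.py <<'E'
import numpy as np,cv2,pickle
from scipy.spatial.transform import Rotation as R
from station import ctrl
def grab(n,f):
    o=ctrl.get_obs(); d=ctrl.get_image(n); d['obs']=o
    pickle.dump(d,open(f'pics/{f}.pkl','wb')); cv2.imwrite(f'pics/{f}.png',d['img'][:,:,::-1]); return d
def cam(d):
    # returns Rcw, c (camera->world)
    if 'mount' in d:
        M=np.array(d['mount']); Rt=R.from_rotvec(d['obs']['tool_rot']).as_matrix()
        return Rt@M[:3,:3], Rt@M[:3,3]+np.array(d['obs']['tool_pos'])
    Rw=R.from_rotvec(np.ravel(d['rvec'])).as_matrix(); return Rw.T, -Rw.T@np.ravel(d['tvec'])
def K(d): return np.array([[d['fx'],0,d['cx']],[0,d['fy'],d['cy']],[0,0,1.]])
def proj(d,P):
    Rc,c=cam(d); p=(np.atleast_2d(P)-c)@Rc; s=p[:,:2]/p[:,2:]
    s=s*(1+d['k1']*(s**2).sum(1,keepdims=True)); return s*[d['fx'],d['fy']]+[d['cx'],d['cy']]
def ray(d,uv):
    s0=(np.array(uv,float)-[d['cx'],d['cy']])/[d['fx'],d['fy']]; s=s0.copy()
    for _ in range(20): s=s0/(1+d['k1']*(s@s))
    Rc,c=cam(d); r=Rc@np.r_[s,1]; return c,r/np.linalg.norm(r)
def onz(d,uv,z):
    c,r=ray(d,uv); return c+r*(z-c[2])/r[2]
def tri(*a):
    A=0;b=0
    for d,uv in a:
        c,r=ray(d,uv); P=np.eye(3)-np.outer(r,r); A=A+P; b=b+P@c
    return np.linalg.solve(A,b)
def load(f): return pickle.load(open(f'pics/{f}.pkl','rb'))
E
python3 - <<'E'
from h import *
a=grab('scene','s0');b=grab('side','d0')
for d in (a,b): print(cam(d)[1],cam(d)[0][:,2],d['fx'],d['k1'])
cv2.imwrite('pics/both.png',cv2.resize(np.vstack([a['img'],b['img']])[:,:,::-1],None,fx=.78,fy=.78))
for n in('s0','d0'): cv2.imwrite(f'pics/{n}b.png',cv2.resize(cv2.imread(f'pics/{n}.png'),(800,600),interpolation=cv2.INTER_CUBIC))
o=ctrl.get_obs(); print(o['t'],R.from_rotvec(o['tool_rot']).as_matrix().round(3),o['tool_pos'])
E
```

```text
pics
[0.50849865 0.93253342 1.01758105] [ 0.06114928 -0.71503279 -0.69641143] 377.3904269063182 -0.04941217738204498
[ 0.1756861  -0.8384821   1.13413523] [ 0.30462698  0.61393665 -0.72820615] 459.82332190823234 0.005307739042491961
0.1 [[-0.94   0.341 -0.001]
 [ 0.341  0.94  -0.002]
 [ 0.    -0.002 -1.   ]] [0.21277094 0.58709468 0.24916252]
```

View pics/s0b.png

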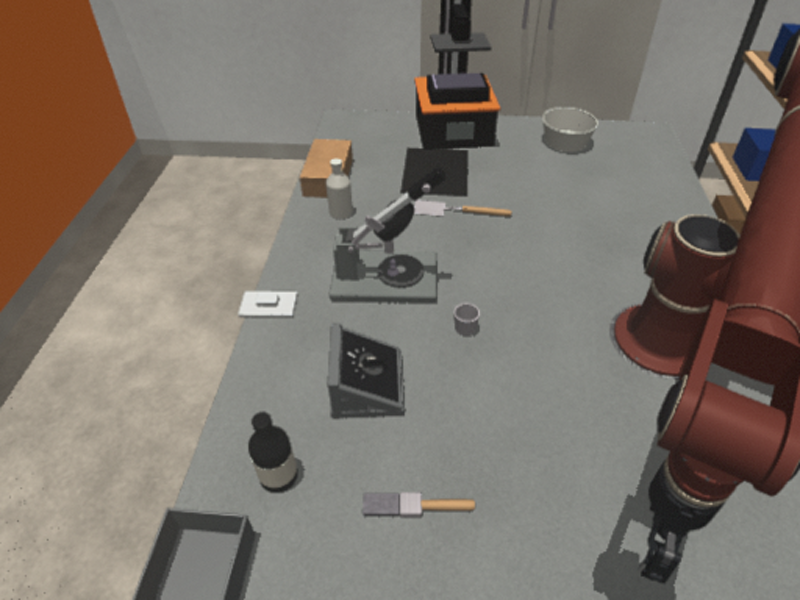

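View pics/d0b.png

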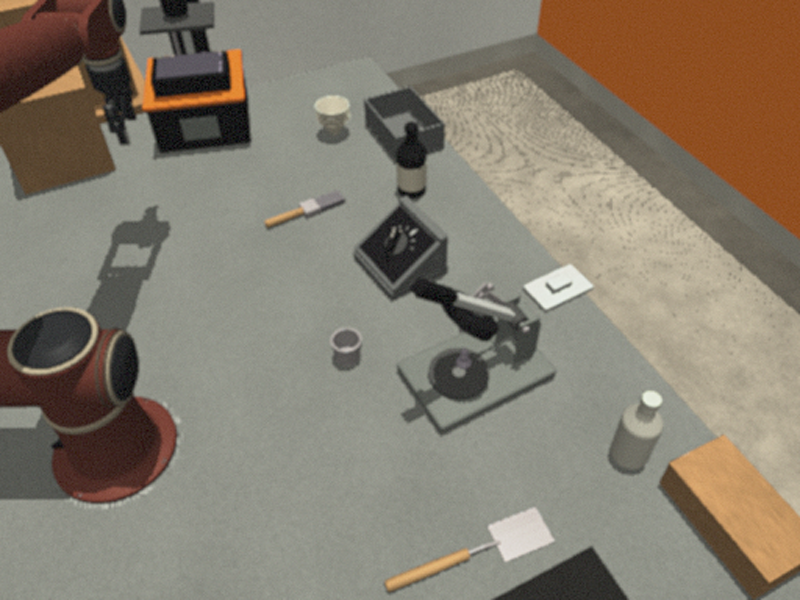

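The scene view shows the station at about (385,270) with its raised arm, grip near (430,180) and hinge near (350,240), and the console at (365,370). The side view shows the grip at (435,290), the hinge at (525,320) and the dial at (402,240). I'll enlarge both next.

Run:
```python
from h import *
a=cv2.imread('pics/s0.png');b=cv2.imread('pics/d0.png')
# scene crop x205-305,y100-270 ; side crop x220-360,y120-280
A=cv2.resize(a[100:270,200:310],None,fx=3.5,fy=3.5,interpolation=cv2.INTER_CUBIC)
B=cv2.resize(b[120:290,225:340+20],None,fx=3,fy=3,interpolation=cv2.INTER_CUBIC)
H=max(A.shape[0],B.shape[0]);o=np.zeros((H,A.shape[1]+B.shape[1],3),np.uint8)
o[:A.shape[0],:A.shape[1]]=A;o[:B.shape[0],A.shape[1]:]=B;print(A.shape,B.shape,o.shape)
cv2.imwrite('pics/c0.png',o)
```

```text
(595, 385, 3) (510, 405, 3) (595, 790, 3)
```

View pics/c0.png

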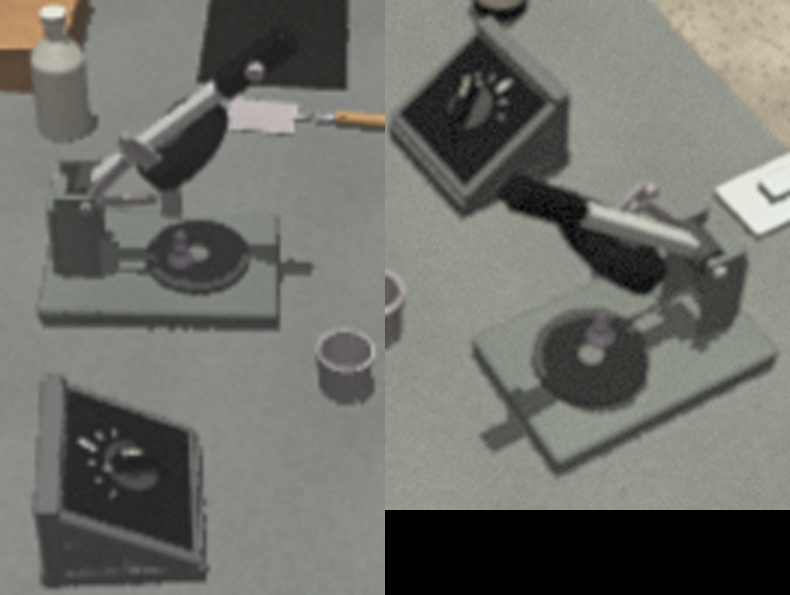

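Run:
```python
from h import *
a=load('s0');b=load('d0')
S=lambda x,y:(x/3.5+200-.36,y/3.5+100-.36)
D=lambda x,y:((x-385)/3+225-.33,y/3+120-.33)
p=lambda n,v:print(n,np.round(v,4))
p('tt s',onz(a,S(198,252),.036));p('tt d',onz(b,D(592,355),.036))
for c in[(42,308),(278,314),(278,217)]:p('base s',onz(a,S(*c),.027))
for c in[(474,347),(557,463),(775,350)]:p('base d',onz(b,D(*c),.027))
e=[onz(a,S(42,308),.027),onz(a,S(278,314),.027),onz(b,D(557,463),.027),onz(b,D(775,350),.027)]
for i in(0,2):
    v=e[i]-e[i+1]; v=v*np.sign(v[0]); print('yaw',np.degrees(np.arctan2(v[1],v[0])),np.linalg.norm(v))
p('hinge s',onz(a,S(88,207),.13));p('hinge d',onz(b,D(718,268),.13))
p('gripend',tri((a,S(290,38)),(b,D(505,190))))
p('gripstart',tri((a,S(222,88)),(b,D(583,210))))
p('dial',tri((a,S(130,465)),(b,D(470,103))))
# panel top corners
p('c1',tri((a,S(50,382)),(b,D(565,97))))
p('longmark',tri((a,S(85,443)),(b,D(502,85))))
p('panel corner low near station',tri((a,S(194,432)),(b,D(467,205))))
p('cup',onz(a,S(345,345),.055)); p('figure',onz(a,S(180,262),.036))
```

```text
tt s [ 0.6146 -0.1553  0.036 ]
tt d [ 0.6159 -0.1523  0.036 ]
base s [ 0.7747 -0.0626  0.027 ]
base s [ 0.5217 -0.0734  0.027 ]
base s [ 0.5288 -0.2327  0.027 ]
base d [ 0.5195 -0.0851  0.027 ]
base d [ 0.5299 -0.2401  0.027 ]
base d [ 0.7845 -0.2232  0.027 ]
yaw 2.431027740776065 0.2532544140027739
yaw 3.796075158536409 0.2551521717631296
hinge s [ 0.7252 -0.1122  0.13  ]
hinge d [ 0.7346 -0.176   0.13  ]
gripend [ 0.5218 -0.1532  0.3194]
gripstart [ 0.5913 -0.1543  0.2591]
dial [0.6463 0.185  0.0795]
c1 [0.7287 0.1172 0.1099]
longmark [0.6852 0.1782 0.0973]
panel corner low near station [0.5972 0.0942 0.0234]
cup [ 0.4516 -0.0056  0.055 ]
figure [ 0.6329 -0.1373  0.036 ]
```

Call:
servo_tool:
  increments:
    - [[8.5,-14.3,-14.5,-14,0],[8.5,-14.3,-14.5,-14,0],[8.5,-14.3,-14.5,-14,0],[8.5,-14.3,-14.5,-14,0],[8.5,-14.3,-14.5,-14,0]]
  newtons: 25

```text
t: 0.6
tool_pos: [0.2983, 0.4008, 0.3911]
tool_rot: [0.543, 3.094, -0.0]
contact_force: [1.5, 0.8, -0.3]
opening: 0.0851
grip_force: 0.0
```

Call:
servo_tool:
  increments:
    - [[8.5,-17.6,-17.8,0,0],[8.5,-17.6,-17.8,0,0],[8.5,-17.6,-17.8,0,0],[8.5,-17.6,-17.8,0,0],[8.5,-17.6,-17.8,0,0]]

```text
t: 1.1
tool_pos: [0.4028, 0.1736, 0.39]
tool_rot: [0.543, 3.094, 0.0]
contact_force: [0.6, -0.3, -0.5]
opening: 0.0852
grip_force: 0.0
```

Call:
servo_tool:
  increments:
    - [[8.5,-17.6,-17.8,0,0],[8.5,-17.6,-17.8,0,0],[8.5,-17.6,-17.8,0,0],[8.5,-17.6,-17.8,0,0],[8.5,-17.6,-17.8,0,0]]

```text
t: 1.6
tool_pos: [0.5076, -0.0537, 0.3899]
tool_rot: [-0.544, -3.094, -0.0]
contact_force: [0.4, 0.8, -0.6]
opening: 0.0849
grip_force: 0.0
```

Call:
servo_tool:
  increments:
    - [[8.5,-7.9,-7.8,-2,-8],[8.5,-7.9,-7.8,-2,-16],[8.5,-7.9,-7.8,-2,-23],[8.5,-7.9,-7.8,-2,-23],[8.5,-7.9,-7.8,-2,-23]]

```text
t: 2.1
tool_pos: [0.5548, -0.1515, 0.4096]
tool_rot: [0.08, -3.139, -0.001]
contact_force: [-0.2, -0.4, 0.5]
opening: 0.0852
grip_force: 0.0
```

Run:
```python
from h import *
w=grab('wrist','w1');a=grab('scene','s1');b=grab('side','d1')
print(w['obs']['tool_pos'],R.from_rotvec(w['obs']['tool_rot']).as_matrix().round(3),np.array(w['mount']).round(3),w['fx'],w['k1'])
W=cv2.resize(w['img'][:,:,::-1],(800,600))[:330]
A=cv2.resize(a['img'][90:180,215:350,::-1],None,fx=3,fy=3,interpolation=cv2.INTER_CUBIC)
B=cv2.resize(b['img'][120:210,225:356,::-1],None,fx=3,fy=3,interpolation=cv2.INTER_CUBIC)
o=np.zeros((600,800,3),np.uint8);o[:330]=W;o[330:,:A.shape[1]]=A[:270];o[330:,405:405+B.shape[1]]=B[:270]
cv2.imwrite('pics/w1v.png',o)
```

```text
[ 0.55475688 -0.151463    0.40959776] [[-0.999 -0.051 -0.001]
 [-0.051  0.999  0.001]
 [ 0.001  0.001 -1.   ]] [[ 0.    -0.964 -0.267  0.068]
 [ 1.     0.    -0.     0.   ]
 [ 0.    -0.267  0.964 -0.124]
 [ 0.     0.     0.     1.   ]] 329.17473280065644 -0.012670997537404768
```

View pics/w1v.png

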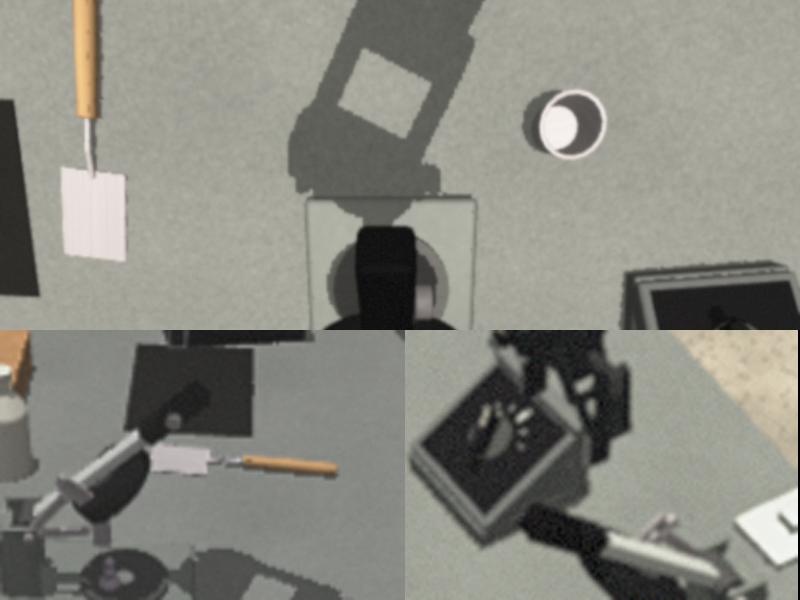

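The wrist view has the grip's end at x 357–415, y 228, with the button at (425,300). The station's front edge runs from 308 to 476 at y≈198. So the bar lies slightly to the −y side of the tool.

Run:
```python
from h import *
w=load('w1');f=512/800
P=lambda x,y:((x+.5)*f-.5,(y+.5)*f-.5)
for q in[(308,198),(476,197),(392,198)]:print('front',onz(w,P(*q),.027))
for q in[(357,235),(415,235),(386,232)]:print('grip end',onz(w,P(*q),.322))
print('grip mid?',onz(w,P(386,270),.31),onz(w,P(425,300),.285))
a=load('s1');b=load('d1')
bt=(215+173/3,90+(420-330)/3); print('button px',bt)
c,r=ray(a,bt)
# button plane: y ~ -0.153+.017
print('button', c+r*((-.138-c[1])/r[1]))
S=lambda x,y:(215+x/3-.3,90+(y-330)/3-.3); D=lambda x,y:(225+(x-405)/3-.3,120+(y-330)/3-.3)
print('hinge side-end',onz(a,S(35,528),.13))
print('tip',tri((a,S(205,388)),(b,D(526,520))))
```

```text
front [ 0.52889916 -0.23638142  0.027     ]
front [ 0.51963509 -0.07389141  0.027     ]
front [ 0.52477566 -0.1550998   0.027     ]
grip end [ 0.51872457 -0.16847001  0.322     ]
grip end [ 0.5175067  -0.14461112  0.322     ]
grip end [ 0.51688073 -0.15659836  0.322     ]
grip mid? [ 0.53540031 -0.15592527  0.31      ] [ 0.55510144 -0.1358509   0.285     ]
button px (272.6666666666667, 120.0)
button [ 0.55472126 -0.138       0.29044773]
hinge side-end [ 0.72197647 -0.1301475   0.13      ]
tip [ 0.52056966 -0.15680764  0.32300803]
```

Call:
servo_tool:
  increments:
    - [[8.5,0,-0.15,5,0],[8.5,0,-0.15,9,0],[8.5,0,-0.15,12.3,0],[8.5,0,-0.15,12.3,0]]

```text
t: 2.65
tool_pos: [0.5522, -0.1511, 0.2809]
tool_rot: [0.085, -3.131, -0.007]
contact_force: [-0.5, 0.7, -0.4]
opening: 0.0851
grip_force: 0.0
```

Call:
servo_tool:
  increments:
    - [[2,0,0,0,0],[2,0,0,0,0],[2,0,0,0,0],[2,0,0,0,0],[2,0,0,0,0]]
  newtons: 30

```text
t: 3.15
tool_pos: [0.5559, -0.1549, 0.2903]
tool_rot: [-0.083, 3.137, -0.007]
contact_force: [-1.4, -5.6, 5.3]
opening: 0.0261
grip_force: 32.8
```

Call:
servo_tool:
  increments:
    - [[2,0,0,0,0],[2,0,0,0,0],[2,0,0,0,0]]

```text
t: 3.45
tool_pos: [0.5558, -0.1549, 0.2902]
tool_rot: [-0.083, 3.137, -0.006]
contact_force: [-1.4, -5.0, 5.2]
opening: 0.0266
grip_force: 32.6
```

Call:
servo_tool:
  increments:
    - [[2,0.55,0.6,0,0],[2,1.05,0,1.26,0],[2,1.5,0,1.85,0],[2,1.88,0,2.4,0],[2,1.88,0,2.4,0]]

```text
t: 3.95
tool_pos: [0.5363, -0.1559, 0.2648]
tool_rot: [-0.082, 3.139, -0.006]
contact_force: [-3.3, -4.9, 2.8]
opening: 0.0266
grip_force: 32.1
```

(One row carried a stray 6 mm y shift; forces stayed small.) The arm swings freely, so I'll continue down the arc.

Call:
servo_tool:
  increments:
    - [[2,0.9,0,1.5,0],[2,1.77,0,3.05,0],[2,2.45,0,4.65,0],[2,3.06,0,6.33,0],[2,3.06,0,6.33,0]]

```text
t: 4.45
tool_pos: [0.5052, -0.1575, 0.1991]
tool_rot: [-0.082, 3.14, -0.005]
contact_force: [-0.1, -6.4, -2.1]
opening: 0.0263
grip_force: 31.7
```

Call:
servo_tool:
  increments:
    - [[2,0.45,0,1.7,0],[2,0.78,0,3.43,0],[2,0.98,0,5.2,0],[2,1.05,0,6.6,0],[2,1.05,0,7.1,0]]

```text
t: 4.95
tool_pos: [0.4956, -0.1581, 0.1295]
tool_rot: [-0.083, 3.14, -0.005]
contact_force: [-5.9, -4.0, 16.5]
opening: 0.0265
grip_force: 32.8
```

Call:
servo_tool:
  increments:
    - [[2,0,0,0.3,0],[2,0,0,0.3,0],[8.5,0,0,0.2,0],[8.5,0,0,0.2,0],[8.5,0,0,0.2,0]]

```text
t: 5.45
tool_pos: [0.4954, -0.1566, 0.127]
tool_rot: [-0.084, 3.14, -0.0]
contact_force: [0.2, -0.2, -0.2]
opening: 0.069
grip_force: 0.0
```

Call:
servo_tool:
  increments:
    - [[8.5,0,0,0,0],[8.5,0,0,-4,0],[8.5,0,0,-9,0],[8.5,0,0,-13,0],[8.5,0,0,-13,0]]

```text
t: 5.95
tool_pos: [0.4984, -0.158, 0.2649]
tool_rot: [-0.084, 3.129, -0.01]
contact_force: [0.3, -0.1, -0.3]
opening: 0.0849
grip_force: 0.0
```

Run:
```python
from h import *
a=grab('scene','s2');b=grab('side','d2')
A=cv2.resize(a['img'][100:270,200:310,::-1],None,fx=3.5,fy=3.5,interpolation=cv2.INTER_CUBIC)
B=cv2.resize(b['img'][120:240,215:315,::-1],None,fx=4.1,fy=4.1,interpolation=cv2.INTER_CUBIC)
o=np.zeros((595,795,3),np.uint8);o[:595,:385]=A;o[:B.shape[0],385:385+B.shape[1]]=B[:,:410]
cv2.imwrite('pics/c2.png',o)
```

```text
(no output)
```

View pics/c2.png

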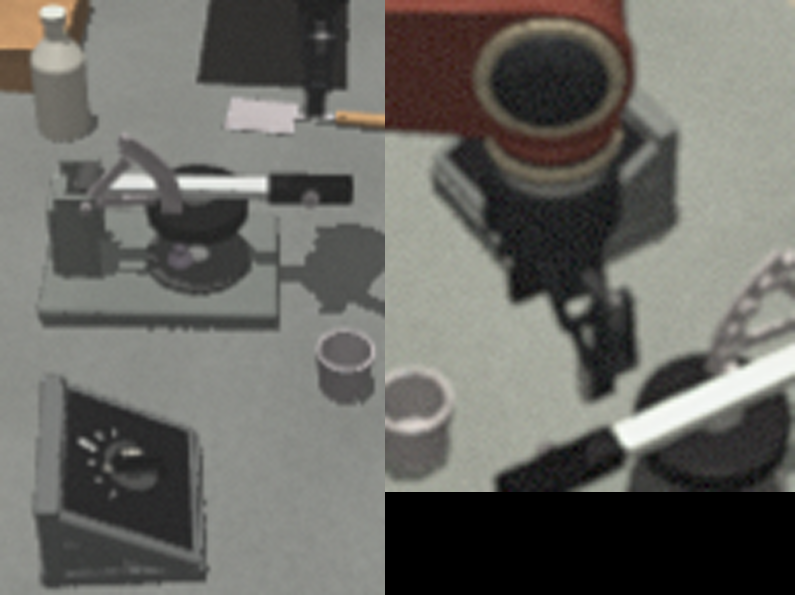

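The arm is level, with the grip at (310,190) and the figure undisturbed. Next I move over the console.

Call:
servo_tool:
  increments:
    - [[8.5,-10,22,0,0],[8.5,-10,22,0,0],[8.5,-10,22,0,0],[8.5,-10,22,0,0],[8.5,-10,22,0,0]]

```text
t: 6.55
tool_pos: [0.5827, 0.071, 0.254]
tool_rot: [0.086, -3.136, -0.0]
contact_force: [-0.2, -0.4, -0.4]
opening: 0.085
grip_force: 0.0
```

Call:
servo_tool:
  increments:
    - [[0,-5,11.6,0,0],[0,-5,11.6,0,0],[0,-5,11.6,0,0],[0,-5,11.6,0,0],[0,-5,11.6,0,0]]

```text
t: 7.05
tool_pos: [0.6261, 0.187, 0.2542]
tool_rot: [0.086, -3.136, 0.002]
contact_force: [0.7, -0.5, 0.2]
opening: 0.0117
grip_force: 0.0
```

Run:
```python
from h import *
w=grab('wrist','w3');print(w['obs']['tool_pos'],R.from_rotvec(w['obs']['tool_rot']).as_matrix().round(3))
cv2.imwrite('pics/w3v.png',cv2.resize(w['img'][:,:,::-1],(800,600),interpolation=cv2.INTER_CUBIC))
```

```text
[0.62607668 0.18703305 0.25419907] [[-0.998 -0.055 -0.004]
 [-0.055  0.999 -0.001]
 [ 0.004 -0.001 -1.   ]]
```

View pics/w3v.png

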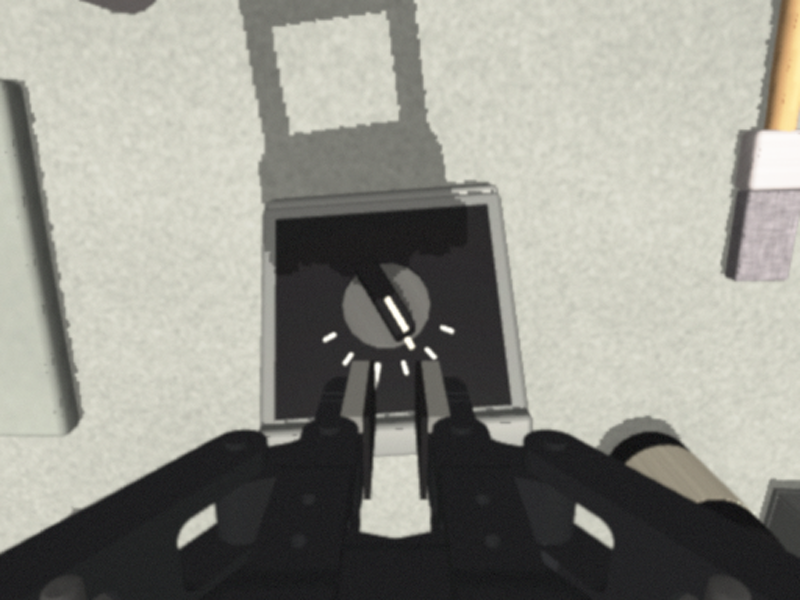

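The wrist view shows the disc centred at (386,305), the bar pointing at about 59° between marks 2 (431,353) and 3 (405,367), and the long mark at (377,372). So the dial is balanced near 0.675. I'll localise it now.

Run:
```python
from h import *
w=load('w3');a=load('s0');b=load('d0');f=512/800
P=lambda x,y:((x+.5)*f-.5,(y+.5)*f-.5)
S=lambda x,y:(x/3.5+200-.36,y/3.5+100-.36)
D=lambda x,y:((x-385)/3+225-.33,y/3+120-.33)
C=tri((w,P(386.5,305.5)),(a,S(131,466)),(b,D(471,104)));print('disc',C)
for d,uv in((w,P(386.5,305.5)),(a,S(131,466)),(b,D(471,104))): print(proj(d,C)-uv)
# console yaw from frame: wrist panel corners (275,206),(488,206),(276,418),(512,408)
t=np.radians(31.5)
def onpl(uv,n,p):
    c,r=ray(w,uv); return c+r*(n@(p-c))/(n@r)
for yaw in (0,3,6):
    y=np.radians(yaw); ex=np.array([np.cos(y),np.sin(y),0]); v=np.array([-np.sin(y),np.cos(y),0]); n=-np.sin(t)*ex+np.cos(t)*np.array([0,0,1]); u=np.cross(v,n)
    pp=C-.006*n
    ms=[onpl(P(*m),n,pp)-pp for m in[(447,329),(431,353),(405,367),(377,372),(348,358),(330,337)]]
    print(yaw,'marks',[round(float(np.degrees(np.arctan2(m@u,m@v))),1) for m in ms],[round(float(np.linalg.norm(m))*1e3,1) for m in ms])
    tp=C+.022*n
    q=[onpl(P(*m),n,tp)-tp for m in[(389,298),(408,332)]]
    d=q[1]-q[0];print(' line',np.degrees(np.arctan2(d@u,d@v)),np.array([[x@v,x@u] for x in q])*1e3)
    cs=[onpl(P(*m),n,pp)-pp for m in[(275,206),(488,206),(276,418),(512,408)]]
    print(' corners',(np.array([[x@v,x@u] for x in cs])*1e3).round(0).tolist())
print(ctrl.get_obs()['q'])
```

```text
disc [0.64579848 0.18384262 0.07775481]
[[0.70220804 1.18245008]]
[[-0.1962963  -0.27980784]]
[[-0.44307596  0.37244869]]
0 marks [15.2, 42.7, 70.5, 96.3, 125.4, 150.9] [38.5, 37.7, 37.0, 39.0, 38.3, 38.9]
 line 58.8441658262442 [[ 0.51672956  0.53469777]
 [12.06660878 19.63903437]]
 corners [[-77.0, -66.0], [63.0, -75.0], [-61.0, 68.0], [77.0, 56.0]]
3 marks [18.3, 45.6, 73.4, 99.1, 128.3, 153.9] [38.3, 37.6, 37.0, 39.0, 38.3, 39.1]
 line 61.51293200978604 [[ 1.09403867  0.57716819]
 [11.76694527 20.2448016 ]]
 corners [[-75.0, -71.0], [66.0, -71.0], [-65.0, 66.0], [73.0, 59.0]]
6 marks [21.3, 48.5, 76.2, 101.9, 131.2, 156.9] [38.1, 37.6, 37.0, 39.0, 38.4, 39.3]
 line 64.15514087636933 [[ 1.6693947   0.65005552]
 [11.44638746 20.83439132]]
 corners [[-72.0, -75.0], [68.0, -67.0], [-68.0, 62.0], [70.0, 63.0]]
[ 1.75648199e-01  1.18051559e-01  1.53604976e+00 -5.32045720e-04
  1.49106685e+00 -1.44862227e+00]
```

Call:
servo_tool:
  increments:
    - [[4,-1.4,-0.45,4,-8.5],[4,-1.4,-0.45,8,-17],[4,-1.4,-0.45,9,-25],[4,-1.4,-0.45,9,-32.5],[4,-1.4,-0.45,9,-32.5]]
  newtons: 20

```text
t: 7.6
tool_pos: [0.6404, 0.1815, 0.1655]
tool_rot: [0.955, -2.99, -0.0]
contact_force: [0.9, -0.0, 0.7]
opening: 0.0399
grip_force: 0.0
```

Run:
```python
from h import *
w=grab('wrist','w4');print(w['obs']['tool_pos'],w['obs']['opening'],R.from_rotvec(w['obs']['tool_rot']).as_matrix().round(3))
cv2.imwrite('pics/w4v.png',cv2.resize(w['img'][:,:,::-1],(800,600),interpolation=cv2.INTER_CUBIC))
```

```text
[0.64043166 0.18147928 0.16554923] 0.03990087695292746 [[-0.815 -0.58  -0.002]
 [-0.58   0.815 -0.001]
 [ 0.002  0.001 -1.   ]]
```

View pics/w4v.png

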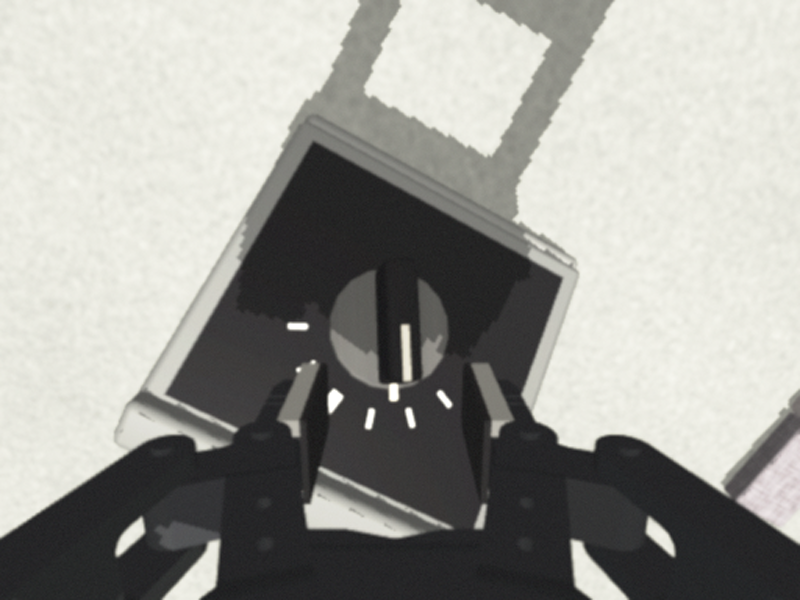

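The bar is now vertical in the image (x 378–418), centred between the fingers at 312 and 478. I can descend and grip.

Call:
servo_tool:
  increments:
    - [[2.9,0,0,2,0],[2.9,0,0,4,0],[2.9,0,0,5.2,0],[2.9,0,0,5.9,0],[2.9,0,0,5.9,0]]

```text
t: 8.15
tool_pos: [0.6408, 0.1829, 0.1072]
tool_rot: [0.957, -2.991, -0.0]
contact_force: [-0.3, -0.6, 0.1]
opening: 0.0289
grip_force: 0.0
```

Call:
servo_tool:
  increments:
    - [[1,0,0,0,0],[1,0,0,0,0],[1,0,0,0,0],[1,0,0,0,0]]
  newtons: 20

```text
t: 8.55
tool_pos: [0.6412, 0.1843, 0.109]
tool_rot: [-0.959, 2.991, 0.002]
contact_force: [-4.3, 3.7, 1.7]
opening: 0.0152
grip_force: 19.2
```

Call:
servo_tool:
  increments:
    - [[1,0,0,0,8],[1,0,0,0,16],[1,0,0,0,24],[1,0,0,0,32],[1,0,0,0,38]]

```text
t: 9.05
tool_pos: [0.642, 0.1813, 0.1087]
tool_rot: [0.073, 3.139, -0.007]
contact_force: [-0.8, -7.2, -4.5]
opening: 0.0132
grip_force: 26.8
```

Call:
servo_tool:
  increments:
    - [[1,0,0,0,5],[1,0,0,0,5],[1,0,0,0,5]]

```text
t: 9.35
tool_pos: [0.642, 0.1808, 0.1084]
tool_rot: [0.203, 3.133, -0.007]
contact_force: [0.2, -6.5, -0.4]
opening: 0.0136
grip_force: 33.7
```

Call:
servo_tool:
  increments:
    - [[3,0,0,0,0],[3,0,0,0,0],[3,0,0,-2,0],[3,0,0,-6,0],[3,0,0,-10,0]]

```text
t: 9.85
tool_pos: [0.6409, 0.1833, 0.2085]
tool_rot: [-0.203, -3.134, 0.001]
contact_force: [0.3, -0.1, 0.4]
opening: 0.0301
grip_force: 0.0
```

Run:
```python
from h import *
w=grab('wrist','w5');a=grab('scene','s5')
W=cv2.resize(w['img'][:,:,::-1],(520,390),interpolation=cv2.INTER_CUBIC)
A=cv2.resize(a['img'][90:280,195:285,::-1],None,fx=3,fy=3,interpolation=cv2.INTER_CUBIC)
o=np.zeros((580,800,3),np.uint8);o[:390,:520]=W;o[:570,525:795]=A
cv2.imwrite('pics/w5v.png',o)
```

```text
(no output)
```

View pics/w5v.png

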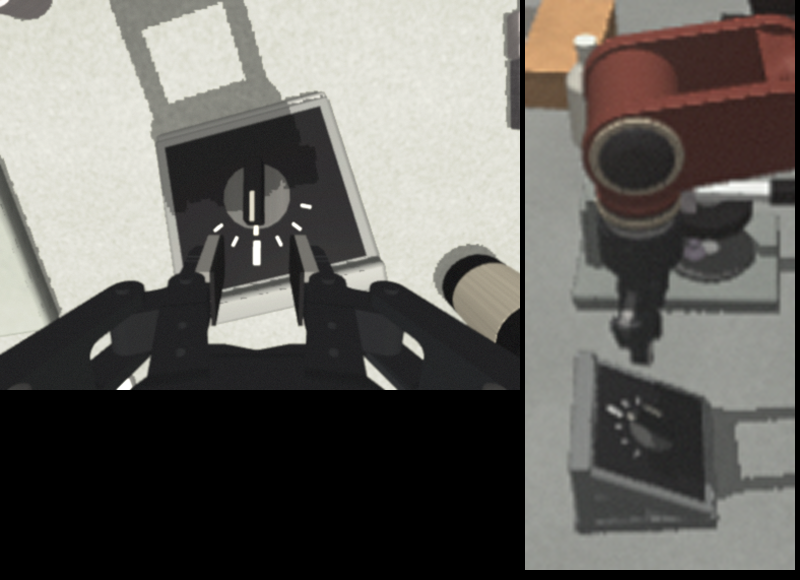

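The bar's pointer and white end (256,230) line up with the long mark (257,252). The lamp arm is still level and the robot is clear, so I'm handing in.

```bash
python3 -c "
from h import *
print(ctrl.finish_job())"
```

```text
the job is handed in; nothing more can be done
None
```

I swung the lamp arm down and released its button so it locked, then clicked the timer dial in at the long mark. The figure looked undisturbed in the images, and I handed the job in; it returned no verdict.

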